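# Clamp a moulded housing in the leak-test nest with its cam lock

### The job

Slide the grey housing along its guide, without ramming it, until its draw bolt stands inside the open cam and the housing touches the sprung pins. Then turn the cam clockwise about half a turn so its hook draws the bolt in until the housing is clamped tight against the seat: stop when it is tight, do not force it, and let go. Leave the spare housing, the jar and the bin alone.

Things in the scene. Friction and masses are not known exactly. Their poses are not given: they have to be found in the camera images.
- nest: Fixed clamping fixture: aluminium plate 248 x 95 x 12 mm. Origin on the cam's axis at bench height; x runs along the guide from the housing to the cam, z up. Plate x = -200 to +48 mm. Two dark guide rails, tops at z = 30, x = -196 to -59 mm, 63 mm apart inside, leave the housing 1.5 mm play each side. The seat stands between rails and cam.
- seat_mid (a point): Nominal middle of the seat's face (nest x = -56, z = 33 mm); the real face is up to 2 mm nearer or farther, unmeasured. Two uprights, y = 10 to 40 mm each side, tops at z = 58, x = -56 to -43; rubber-backed pads face the housing (give 1 mm per 20 N), and above them two sprung 8 mm pins stand 4 mm proud: 2 N at first touch, 0.35 N per mm more.
- housing: Loose grey housing, 0.28 to 0.56 kg, between the rails: block 70 (x) x 60 x 40 mm, with a neck on top 40 mm across, to 68 mm high. Origin: centre of underside, 12 mm above the bench; x to the cam. Flat rear face at x = -35, front at +35 mm. A steel draw bolt, 8 mm thick, juts from the front 26 mm up and ends in a hanging head pin. Starts 28 to 56 mm short of the pads; slides with 1.3 to 4 N.
- bolt_head (a point): In the head pin (8 mm across) hanging at the tip of the draw bolt, 71.5 mm ahead of the housing's origin, on its midline. At nest x = -25.5 to -21.5 mm when the housing just touches the sprung pins, 4 mm further at the pads. Nearer than 28 mm to the cam's axis it is inside the cam and the hook will catch it.
- cam (a joint): Cam angle in rad, clockwise from above; range -0.4 to 4.3, starts open at -0.2 to 0.2 (gap in the hook wall faces the housing). The hook catches the bolt by about 1.9 and draws it 3.2 mm per rad; the pads are met somewhere from 2.1 to 3.4, depending on the seat, and it is properly tight 0.2 to 0.7 rad after that. It holds itself where it is left.
- disc (a point): On the cam's axis, top of its steel disc (72 mm across, z = 20 mm), with a spiral hook wall 12 mm high. Pushing the wing square near one end (34 mm from the axis) takes up to 8 N while drawing on the pins, about 16 N (0.5 N m) when properly tight, over 25 N when forced. Being self-locking, it shows this only while it moves: held still, the torque fades and scatters.
- wing (a point): Centre of the cam's wing, the flat upright grip on the cam's axis: 72 mm long, 14 mm thick, 26 mm tall, z = 58 to 84 mm, this point at 71. Its long side lies along the nest's x at cam angle 0 and turns with the cam. Below it: a post 16 mm across and, once the housing is in, the bolt, its top at z = 42 mm.
- spare: A second, loose grey housing without bolt, 70 x 60 x 68 mm, beside the nest; origin at the centre of its underside. Leave alone.
- jar: A white jar with black lid, 48 mm across, 70 mm high, beyond the cam end of the nest; origin at the centre of its underside. Leave alone.
- bin: An empty black open bin, 100 x 130 x 40 mm, beside the nest; origin at the centre of its underside. Leave alone.
Not all that is in view belongs to the job. Leave any red look-alike of the housing alone.

How it is judged:
On the way:
1. the bolt head stands inside the still open cam (x of bolt_head in the frame of nest above -0.029 m and value of joint cam below 0.6 rad), for 0.2 s.
At the end, for the whole second after the job is handed in: The cam is turned past 1.9 rad and its hook pulls the bolt with 15 to 55 N, so that the housing is clamped on the pads, lying flat and straight in the guide (within 0.06 rad) and at rest (contact force between cam and housing above 15 N and value of joint cam above 1.9 rad and angle between the x axis of housing and the x axis of nest, either way round below 0.06 rad and angle between housing's own z axis and vertical below 0.06 rad and linear speed of housing below 0.01 m/s); the robot touches nothing.
It fails at once if the cam is over-tightened: hook and bolt press on one another with more than 55 N (contact force between cam and housing above 55 N).
It fails at once if the robot presses on the housing with more than 30 N (contact force between the arm and housing above 30 N).
It fails at once if the spare housing, the jar or the bin is moved by more than 20 mm (distance of any of spare, jar, bin from where it was at the start of the episode above 0.02 m).
It also fails if it takes over 72 s, if anything falls off the work surface, if the arm or the gripper's body presses on something with over 40 N, if the wrist force passes 120 N, or if a joint passes its speed limit or range.

### The arm

A 6-joint arm with a two-finger parallel gripper is mounted at the origin on the work surface. World frame = base frame: x ahead of the robot, y to its left, z up, the work surface at z = 0. Lengths are in m, angles in rad, forces in N, time in s.
With the tool pointing down it reaches from about 0.35 to 0.8 m from the base axis. Payload 7.3 kg.
Tool frame: the origin (TCP) lies between the finger pads; the fingertips stand 25 mm ahead of it and the grasp point (between the pads) lies 6 mm ahead of it (r.tip_extent is the distance from the TCP to the fingertips, in m); z points along the fingers, y is the direction in which the jaws open and shut (so a half turn about z gives the same grasp; the last joint's range is limited). The gripper opens to 85 mm and grips with 20 to 120 N. Pads are 22 mm wide; open, the fingers measure 114 mm over their backs; the gripper's body (76 mm by 85 mm) begins 54 mm behind the grasp point. The pads swing forward as they close: fully open they stand 13 mm farther back than shut.
Start: joints at [0.978, 0.342, 1.524, -0, 1.275, -0.146], TCP at [0.227, 0.473, 0.256] pointing down, gripper open.
Joint ranges: [-2.53, 2.53], [-0.77, 2.02], [0.04, 2.7], [-1, 4.14], [0.28, 2.66], [-3.11, 3.11]. Speed limits (rad/s): [2.57, 2.57, 3.14, 3.14, 3.14, 3.14].

### API

Orientations are given as a unit quaternion [x, y, z, w].
In Python, from workcell import r, command_gripper, optics gives the robot as it stands. The module is installed in compiled form; this text tells all that it offers. Calls block until the motion is done:
- r.reach(position, orientation): joint-space move of the TCP to a pose.
- r.move_straight(position, orientation=None, speed=0.15, max_force=None): straight line of the TCP; orientation=None keeps the orientation; speed is the mean speed in m/s. With max_force (N) it stops when the force on the tool has changed by that much, and returns True; else False.
- r.movej(angles): joint-space move.
- command_gripper(opening, force=None): finger opening in m; force is the grip in N (None keeps the last); returns when the fingers have stopped.
- r.hold(seconds).
- r.solve_ik(position, orientation): joint angles nearest the present ones, or None.
- r.read_state(): the state.
- optics.get_image(name): name is "scene" or "top" or "wrist"; returns (picture, depth): 420x560x3 uint8, red, green, blue; 420x560 float32, m along the optical axis (not along the pixel's ray), 0 where there is no reading.
- optics.camera_model(name): a dict with "K" (3x3 intrinsics, pixels), "R" (3x3) and "t" (3): a world point X has camera coordinates R X + t; the wrist camera has in their place "tool_from_camera" (4x4, takes a point from camera to tool coordinates, whose origin is the TCP and whose axes are the flange's). Camera axes: x right, y down, z forward; pixel columns grow to the right and rows downward; lengths in m; the calibration is good to about 2 mm. The wrist camera is an equidistant fisheye: a pixel r from the principal point sees the ray r / f radians off the axis. A picture is of the moment at which its call begins: read the wrist's pose just before it. camera_model takes no time and is no camera call.
A pose or a line that the arm cannot do raises r.PlanningError and nothing moves.
- r.finish_job(): hands the job in, once; it reports no verdict.
The state is a dict: "time_s": time; "joint_positions": joint angles; "dq": joint speeds; "tau": joint torques, N m; "eef_pos": TCP position; "eef_rot": TCP orientation; "contact_force": force on the tool from outside, world axes, zero at the start; "torque": the same for the moment, N m; "grip_width": finger opening in m.
Only numpy, scipy, OpenCV 4.12 (cv2) and the standard library are available. Lean on these libraries where they do the work, as an engineer would, in place of code of your own. Each camera call takes 0.05 s, during which the arm holds its last target. There are 200 camera calls.

## Working session

There is one attempt and no reset: what is moved stays moved. The work goes in short steps, each a Python script; the robot and the scene stay as the last script left them, time stands still between calls to the robot, and variables do not carry over. Pictures are saved under pics/ and viewed, about 8 in all and at most 12, crops included, and the job is handed in when it is done.

```bash
mkdir -p pics
python3 - <<'E'
from workcell import r,optics
import cv2,numpy as np
for n in("top","scene"):
    p,d=optics.get_image(n); np.savez(f"pics/{n}0.npz",p=p,d=d); cv2.imwrite(f"pics/{n}0.png",p[:,:,::-1])
    print(n,{k:np.round(v,4).tolist() for k,v in optics.camera_model(n).items() if hasattr(v,'shape') or isinstance(v,list)})
s=r.read_state(); print(s)
E
```

```text
top {'K': [[444.1916, 0.0, 278.3556], [0.0, 444.1916, 215.0584], [0.0, 0.0, 1.0]], 'R': [[0.0165, -0.9998, 0.0059], [-0.9954, -0.017, -0.0946], [0.0946, -0.0044, -0.9955]], 't': [0.0074, 0.5588, 1.0413]}
scene {'K': [[493.4188, 0.0, 279.0552], [0.0, 493.4188, 205.8622], [0.0, 0.0, 1.0]], 'R': [[0.0587, 0.9982, 0.0075], [0.78, -0.0411, -0.6245], [-0.6231, 0.0425, -0.781]], 't': [-0.0455, -0.3838, 1.4974]}
{'time_s': 0.1, 'joint_positions': array([ 9.78023059e-01,  3.42694338e-01,  1.52491581e+00,  1.41219406e-05,
        1.27538884e+00, -1.45970111e-01]), 'dq': array([-0.00085952, -0.00053548, -0.00012978,  0.00110028,  0.00159021,
        0.00186787]), 'tau': array([ 3.00351225e-03, -4.34446049e+01, -2.46491522e+01,  6.69753354e-05,
        4.63621793e-03, -1.19686925e-05]), 'eef_pos': array([0.22662859, 0.47321601, 0.25567598]), 'eef_rot': array([ 2.21549901e-01,  9.75148782e-01, -6.53304143e-04, -2.60162613e-04]), 'contact_force': array([-0.03149222,  0.1620421 ,  0.08566729]), 'torque': array([-0.00542888,  0.01883389, -0.00788509]), 'grip_width': 0.0852640251778662}
```

View pics/top0.png

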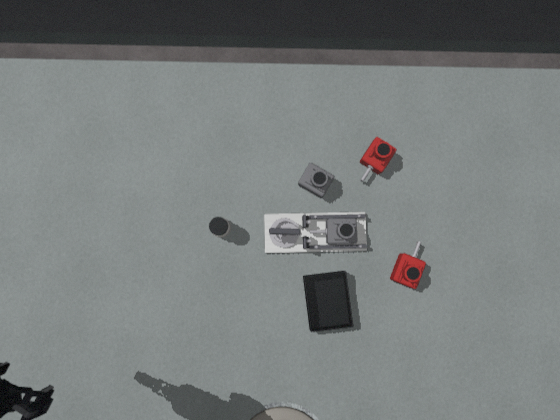

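View pics/scene0.png

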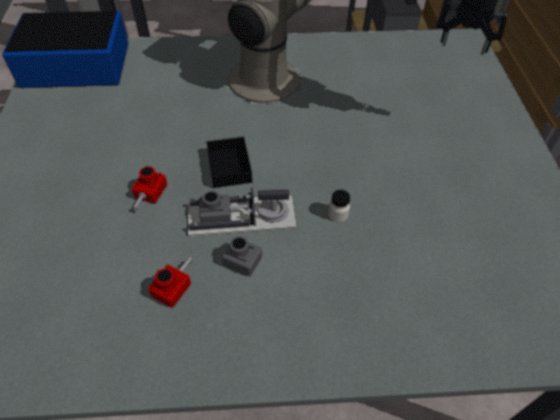

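The top view shows the nest at about (315,232): cam and wing at (285,232), grey housing at (345,232), so nest x is about world +y. The spare is at (317,180), the bin at (328,300), the jar at (220,228), and there are two red decoys. The scene view agrees.

```bash
cat > h.py <<'E'
import numpy as np,cv2
from workcell import r,optics
from scipy.spatial.transform import Rotation as Ro
def cloud(n):
    if n=="wrist":
        s=r.read_state()
    p,d=optics.get_image(n); m=optics.camera_model(n); K=np.array(m["K"])
    v,u=np.indices(d.shape); x=(u-K[0,2])/K[0,0]; y=(v-K[1,2])/K[1,1]
    if n=="wrist":
        th=np.hypot(x,y); k=np.where(th>1e-6,np.tan(np.minimum(th,1.5))/np.maximum(th,1e-6),1); x=x*k;y=y*k
        T=np.array(m["tool_from_camera"]); C=np.stack([x*d,y*d,d],-1)
        X=(C@T[:3,:3].T+T[:3,3])@Ro.from_quat(s["eef_rot"]).as_matrix().T+s["eef_pos"]
    else:
        C=np.stack([x*d,y*d,d],-1); X=(C-np.array(m["t"]))@np.array(m["R"])
    return p,d,X
def down(yaw):  # tool z down, tool x at world angle yaw
    c,s=np.cos(yaw),np.sin(yaw)
    return Ro.from_matrix(np.array([[c,s,0],[s,-c,0],[0,0,-1]])).as_quat()
def rect(X,m):
    P=X[m][:,:2]; b=cv2.minAreaRect((P*1000).astype(np.float32)); return len(P),np.round(b[0],1),np.round(b[1],1),round(b[2],1),round(float(np.median(X[m][:,2]))*1000,1)
E
python3 - <<'E'
from h import *
p,d,X=cloud("top")
z=X[...,2]; u0=np.indices(d.shape)[1]; v0=np.indices(d.shape)[0]
def box(a,b,c,e): return (u0>a)&(u0<b)&(v0>c)&(v0<e)&(d>0)
nb=box(255,375,208,260)
print("bench",np.median(z[box(150,200,100,200)]))
print("plate",rect(X,nb&(z>.007)))
print("wing",rect(X,box(262,303,215,250)&(z>.06)))
print("neck",rect(X,box(318,372,212,250)&(z>.07)))
print("hous",rect(X,box(318,372,212,250)&(z>.042)))
print("spare",rect(X,box(295,337,155,202)&(z>.02)))
print("jar",rect(X,box(200,240,210,250)&(z>.03)))
print("bin",rect(X,box(295,360,265,340)&(z>.02)))
E
```

```text
bench 0.0009344388790327115
plate (3956, array([512. , -67.9]), array([117. , 260.6]), 2.3, 20.2)
wing (202, array([516.3,   2.5]), array([70.7, 14.3]), 88.3, 84.1)
neck (245, array([ 522.1, -137.2]), array([36.7, 38.3]), 0.8, 80.8)
hous (767, array([ 521.1, -123.5]), array([59.5, 87.6]), 3.6, 53.8)
spare (741, array([644.8, -72.5]), array([70., 61.]), 60.1, 41.8)
jar (340, array([526. , 153.9]), array([44.1, 43.9]), 22.2, 70.2)
bin (412, array([ 357. , -102.5]), array([130.3, 100.3]), 7.9, 38.7)
```

Run:
```python
from h import *
command_gripper(0.0,30)
r.reach([0.52,-0.07,0.25],down(np.radians(92.3)))
s=r.read_state(); print(s["time_s"],s["joint_positions"].round(3),s["eef_pos"].round(4),s["grip_width"],r.tip_extent,s["contact_force"].round(2))
p,d,X=cloud("wrist"); np.savez("pics/w1.npz",p=p,d=d,X=X); cv2.imwrite("pics/w1.png",p[:,:,::-1])
z=X[...,2]; a=np.radians(92.3); A=np.array([.5163,.0025]); n=np.array([np.cos(a),np.sin(a)]); m=np.array([-n[1],n[0]])
q=X[...,:2]-A; nx=q@n; ny=q@m; ok=d>0
def b(x0,x1,y0,y1,z0,z1): return ok&(nx>x0)&(nx<x1)&(ny>y0)&(ny<y1)&(z>z0)&(z<z1)
for k,mm in dict(wing=b(-.05,.05,-.05,.05,.078,.095),neck=b(-.18,-.1,-.04,.04,.074,.09),block=b(-.2,-.09,-.04,.04,.046,.06),plate=b(-.22,.07,-.06,.06,.007,.017)).items():
    print(k,rect(X,mm), rect(np.dstack([nx,ny,z]),mm))
```

```text
Traceback (most recent call last):
NameError: name 'command_gripper' is not defined
```

```bash
sed -i 's/import r,optics/import r,optics,command_gripper/' h.py
python3 - <<'E'
from h import *
command_gripper(0.0,30)
r.reach([0.52,-0.07,0.25],down(np.radians(92.3)))
s=r.read_state(); print(s["time_s"],s["joint_positions"].round(3),s["eef_pos"].round(4),s["grip_width"],r.tip_extent,s["contact_force"].round(2))
p,d,X=cloud("wrist"); np.savez("pics/w1.npz",p=p,d=d,X=X); cv2.imwrite("pics/w1.png",p[:,:,::-1])
z=X[...,2]; a=np.radians(92.3); A=np.array([.5163,.0025]); n=np.array([np.cos(a),np.sin(a)]); m=np.array([-n[1],n[0]])
q=X[...,:2]-A; nx=q@n; ny=q@m; ok=d>0
def b(x0,x1,y0,y1,z0,z1): return ok&(nx>x0)&(nx<x1)&(ny>y0)&(ny<y1)&(z>z0)&(z<z1)
for k,mm in dict(wing=b(-.05,.05,-.05,.05,.078,.095),neck=b(-.18,-.1,-.04,.04,.074,.09),block=b(-.2,-.09,-.04,.04,.046,.06),plate=b(-.22,.07,-.06,.06,.007,.017)).items():
    print(k,rect(X,mm), rect(np.dstack([nx,ny,z]),mm))
E
```

```text
3.125 [-0.278  0.347  1.535  0.     1.26  -0.32 ] [ 0.5201 -0.0692  0.25  ] -6.091537924331111e-05 0.025 [ 0.12 -0.31 -0.65]
wing (1248, array([517.7,   2.8]), array([71.6, 14.2]), 89.1, 85.0) (1248, array([ 0.3, -1.4]), array([14.2, 71.6]), 86.8, 85.0)
neck (622, array([ 523.5, -130.6]), array([38.1, 27.3]), 0.8, 81.5) (622, array([-133.3,   -1.8]), array([38.1, 27.3]), 88.5, 81.5)
block (1875, array([ 523. , -128.2]), array([60.4, 69.3]), 3.4, 53.1) (1875, array([-130.9,   -1.5]), array([69.3, 60.4]), 1.1, 53.1)
plate (6306, array([521. , -72.7]), array([ 95.9, 247.7]), 2.4, 13.4) (6306, array([-75.3,  -1.7]), array([247.7,  95.9]), 0.1, 13.4)
```

View pics/w1.png

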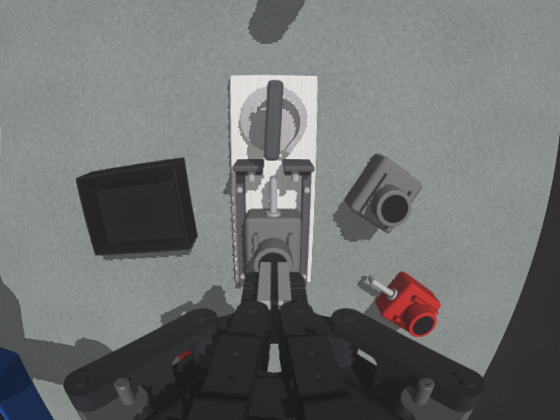

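```bash
cat >> h.py <<'E'
YA=np.radians(92.4); A=np.array([.5177,.003]); N=np.array([np.cos(YA),np.sin(YA)]); M=np.array([-N[1],N[0]])
def W(x,y,z): return np.r_[A+x*N+y*M,z]
def nest(P): return np.array([(P[:2]-A)@N,(P[:2]-A)@M])
def F():
    s=r.read_state(); f=s["contact_force"]; return s["time_s"],nest(s["eef_pos"]).round(4),np.round([f[:2]@N,f[:2]@M,f[2]],2)
E
python3 - <<'E'
from h import *
print(np.round(optics.camera_model("wrist")["tool_from_camera"],3).tolist())
q=down(YA)
r.reach(W(-.200,0,.13),q); r.move_straight(W(-.200,0,.059),q,speed=.08,max_force=8); print(F())
t=r.move_straight(W(-.165,0,.059),q,speed=.03,max_force=1.2); print("contact",t,F())
t=r.move_straight(W(-.148,0,.059),q,speed=.03,max_force=12); print(t,F())
for x in np.arange(-.147,-.1365,.001):
    t=r.move_straight(W(x,0,.059),q,speed=.02,max_force=8); f=F(); print(t,f)
    if t or f[2][0]<-9: break
E
```

```text
[[0.001, -0.949, -0.315, 0.081], [1.0, 0.0, 0.0, 0.001], [-0.0, -0.315, 0.949, -0.119], [0.0, 0.0, 0.0, 1.0]]
(4.95, array([-0.2002, -0.0003]), array([ 1.58,  0.39, -0.08]))
contact True (5.6417, array([-0.1811,  0.0002]), array([-0.72, -0.14, -0.48]))
False (6.9167, array([-1.48e-01, -1.00e-04]), array([-1.65,  0.13, -0.32]))
False (7.1667, array([-0.1471, -0.    ]), array([-2.58, -0.12, -0.98]))
False (7.4167, array([-0.146, -0.   ]), array([-2.42, -0.18, -0.44]))
False (7.6667, array([-0.1449, -0.    ]), array([-3.07, -0.51,  0.27]))
False (7.9167, array([-0.1439, -0.    ]), array([-1.72,  0.46, -0.32]))
False (8.1667, array([-0.1429, -0.    ]), array([-1.92,  0.59,  0.13]))
False (8.4167, array([-0.1422, -0.    ]), array([-5.01,  0.09, -0.77]))
False (8.6667, array([-0.1413,  0.    ]), array([-5.89,  1.57, -0.31]))
False (8.9167, array([-0.1403,  0.    ]), array([-4.96,  1.48, -0.05]))
False (9.1667, array([-0.1394,  0.    ]), array([-5.41,  1.  ,  0.54]))
False (9.4167, array([-1.386e-01,  1.000e-04]), array([-5.68,  1.49, -0.76]))
False (9.6667, array([-0.1383,  0.0002]), array([-10.35,   3.46,  -0.54]))
```

```bash
cat >> h.py <<'E'
ZP=.089; EPS=.12; RC=.0195
def pose(phi,back=0.):
    b=np.pi-phi; e=np.array([np.cos(b),np.sin(b)]); t=np.array([np.sin(b),-np.cos(b)])
    c=RC*e-(.007+.011+.0017+back)*t
    return W(c[0],c[1],ZP), down(YA+np.arctan2(t[1],t[0])-EPS)
def T(phi):
    s=r.read_state(); f=s["contact_force"]; p=s["eef_pos"][:2]-A; b=np.pi-phi
    t=np.sin(b)*N-np.cos(b)*M
    return round(s["time_s"],2),"phi %.2f"%phi,"Ft %.2f"%(-f[:2]@t),"T %.3f"%(s["torque"][2]+p[0]*f[1]-p[1]*f[0]),"Mz %.3f"%s["torque"][2],f.round(1)
E
python3 - <<'E'
from h import *
q=down(YA)
r.move_straight(W(-.150,0,.059),q,speed=.03); r.move_straight(W(-.165,0,.13),q,speed=.15)
r.reach(W(-.1,0,.24),q)
p,d,X=cloud("wrist"); cv2.imwrite("pics/w2.png",p[:,:,::-1])
P,Q=pose(-.15,.012); P[2]=.15; r.reach(P,Q); print(r.read_state()["joint_positions"].round(2))
for f in (0,1,2,3,3.5):
    print(f, r.solve_ik(*pose(f)) is not None)
print(T(0))
E
```

```text
[-0.16  0.5   1.6  -0.    1.05 -1.8 ]
0 True
1 True
2 True
3 True
3.5 True
(12.8, 'phi 0.00', 'Ft 0.79', 'T 0.039', 'Mz 0.046', array([ 0.8, -0.5, -0.6]))
```

View pics/w2.png

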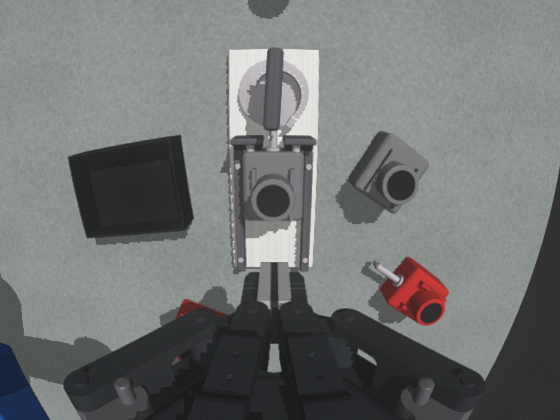

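The housing is at the seat at (272,170), and its bolt enters the open cam at (272,140). The wing is near 0 rad. Next I turn the cam.

Run:
```python
from h import *
P,Q=pose(-.15,.012); r.move_straight(P,Q,speed=.1,max_force=8); print(T(-.15))
P,Q=pose(-.15); print(r.move_straight(P,Q,speed=.03,max_force=5),T(-.15))
for f in np.arange(.05,1.7,.2):
    P,Q=pose(f); t=r.move_straight(P,Q,speed=.03,max_force=12); print(t,T(f))
    if t: break
```

```text
(13.56, 'phi -0.15', 'Ft 0.71', 'T 0.028', 'Mz -0.016', array([ 0.5,  1.1, -0.3]))
False (14.11, 'phi -0.15', 'Ft -0.92', 'T -0.028', 'Mz -0.011', array([-0.9, -0.2,  0.4]))
False (14.46, 'phi 0.05', 'Ft 0.17', 'T -0.035', 'Mz -0.032', array([ 0.2, -0.3, -0.1]))
False (14.81, 'phi 0.25', 'Ft 0.89', 'T 0.071', 'Mz 0.033', array([1.1, 0.8, 0. ]))
False (15.16, 'phi 0.45', 'Ft 1.88', 'T -0.003', 'Mz -0.032', array([ 1.6, -1.1, -0.1]))
False (15.51, 'phi 0.65', 'Ft 1.56', 'T 0.040', 'Mz 0.024', array([ 0.9, -1.5,  1.1]))
False (15.86, 'phi 0.85', 'Ft 1.41', 'T 0.042', 'Mz 0.036', array([ 0.2, -1.8,  0.5]))
False (16.21, 'phi 1.05', 'Ft 2.66', 'T 0.092', 'Mz 0.047', array([ 1.1, -2.4,  0.4]))
False (16.56, 'phi 1.25', 'Ft 0.68', 'T -0.017', 'Mz -0.011', array([-0.7, -1. ,  0.1]))
False (16.91, 'phi 1.45', 'Ft 1.17', 'T 0.039', 'Mz 0.024', array([-0.2, -1.2,  1.1]))
False (17.26, 'phi 1.65', 'Ft 0.95', 'T 0.067', 'Mz 0.052', array([-0.2, -0.9, -0.5]))
```

```bash
cat >> h.py <<'E'
def probe(f0,f1,thr,speed=.025):
    r.move_straight(*pose(f0,.003),speed=.04); 
    t=r.move_straight(*pose(f1),speed=speed,max_force=thr); x=T(f1)
    p=nest(r.read_state()["eef_pos"]); ang=lambda v:np.arctan2(v[1],v[0])
    d=(ang(nest(pose(f1)[0]))-ang(p)+np.pi)%(2*np.pi)-np.pi
    print(t,x,"actual phi %.3f"%(f1+d)); return t,f1+d
E
python3 - <<'E'
from h import *
f=1.65
while f<2.9:
    t,a=probe(f,f+.1,11)
    if t: break
    f+=.1
E
```

```text
False (17.88, 'phi 1.75', 'Ft 0.89', 'T 0.013', 'Mz -0.001', array([-0.3, -0.9, -0.6])) actual phi 1.753
False (18.49, 'phi 1.85', 'Ft 0.73', 'T 0.047', 'Mz 0.030', array([-0. , -0.7,  0.5])) actual phi 1.851
False (19.11, 'phi 1.95', 'Ft -0.06', 'T -0.014', 'Mz -0.015', array([0.1, 0. , 0.8])) actual phi 1.950
False (19.73, 'phi 2.05', 'Ft 0.51', 'T 0.016', 'Mz -0.006', array([ 0.3, -0.7,  0.5])) actual phi 2.050
False (20.34, 'phi 2.15', 'Ft 0.05', 'T -0.005', 'Mz -0.007', array([ 0. , -0.1,  0.6])) actual phi 2.150
False (20.96, 'phi 2.25', 'Ft 2.44', 'T 0.014', 'Mz -0.038', array([-1.2, -2.1,  1. ])) actual phi 2.246
False (21.57, 'phi 2.35', 'Ft 3.53', 'T 0.118', 'Mz 0.024', array([-1.5, -3.4,  1.5])) actual phi 2.341
False (22.19, 'phi 2.45', 'Ft 4.74', 'T 0.064', 'Mz -0.057', array([-2.6, -4.2,  2.3])) actual phi 2.433
True (22.71, 'phi 2.55', 'Ft 0.12', 'T 0.013', 'Mz 0.009', array([-0.1, -0.1,  0.1])) actual phi 2.510
```

Run:
```python
from h import *
a=2.50
for thr in (11,12,13,14):
    t,a=probe(a-.02,min(a+.1,2.75),thr,.02)
```

```text
False (23.4, 'phi 2.60', 'Ft 5.48', 'T 0.149', 'Mz -0.018', array([-3. , -5.5,  2.8])) actual phi 2.569
True (23.97, 'phi 2.67', 'Ft 0.17', 'T 0.036', 'Mz 0.019', array([ 0.2, -0.6,  0.5])) actual phi 2.616
True (24.57, 'phi 2.72', 'Ft 1.01', 'T 0.017', 'Mz 0.007', array([-1.1, -0. ,  0.6])) actual phi 2.665
False (25.24, 'phi 2.75', 'Ft 8.40', 'T 0.216', 'Mz -0.006', array([-6.5, -6. ,  4.5])) actual phi 2.705
```

Run:
```python
from h import *
a=2.70
for i in range(2):
    t,a=probe(a-.02,a+.09,14.5,.02)
    if t: break
```

```text
False (25.94, 'phi 2.79', 'Ft 9.40', 'T 0.257', 'Mz 0.007', array([-7.5, -6.4,  3.6])) actual phi 2.748
True (26.52, 'phi 2.84', 'Ft 1.70', 'T 0.036', 'Mz 0.007', array([-1.7, -0.4, -0.4])) actual phi 2.774
```

Run:
```python
from h import *
P,Q=pose(2.72,.012); r.move_straight(P,Q,speed=.05); P[2]=.17; r.move_straight(P,Q,speed=.12)
r.reach(W(-.1,0,.25),down(YA)); print(F())
p,d,X=cloud("wrist"); cv2.imwrite("pics/w3.png",p[:,:,::-1])
z=X[...,2]; q=X[...,:2]-A; Y=np.dstack([q@N,q@M,z])
b=lambda x0,x1,z0,z1:(d>0)&(Y[...,0]>x0)&(Y[...,0]<x1)&(abs(Y[...,1])<.05)&(z>z0)&(z<z1)
print("wing",rect(Y,b(-.05,.05,.078,.095))); print("block",rect(Y,b(-.15,-.059,.046,.0575))); print("neck",rect(Y,b(-.15,-.06,.074,.09)))
```

```text
(29.0333, array([-0.0997,  0.0003]), array([0.15, 0.02, 0.05]))
wing (1292, array([-0., -0.]), array([72.4, 14.6]), 23.6, 85.0)
block (2005, array([-92.1,   1.4]), array([60.2, 66.5]), 89.4, 53.3)
neck (1412, array([-96.1,   1.5]), array([38.8, 38.1]), 88.9, 81.7)
```

View pics/w3.png

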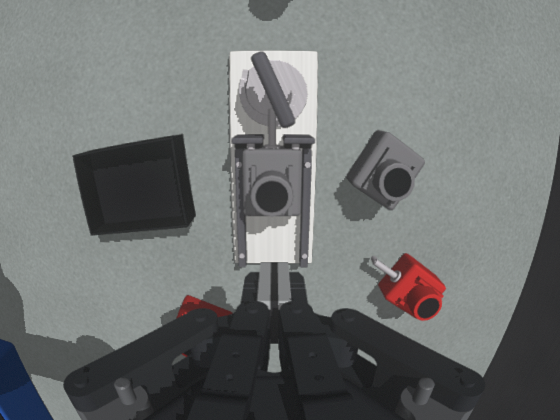

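```bash
python3 -c "
from workcell import r
r.finish_job(); print(r.read_state()['time_s'])"
```

```text
the job is handed in; nothing more can be done
the job is handed in; nothing more can be done
```

I slid the housing home, clamped it with the cam, let go and handed the job in at about 29 s of robot time. No verdict was reported, so the clamp is judged only from my own readings.

- **Sliding:** With the gripper closed I pushed the rear face slowly. It took about 2 N to slide, rose to about 5 N at the sprung pins, and I stopped at about 10 N on the pads. A wrist picture showed the bolt inside the open cam, with the cam still near 0 rad.
- **Clamping:** I pushed the end of the wing clockwise in short steps, backing off to no contact before each step once past 1.65 rad. The load began to climb at about 2.25 rad. I stopped when it reached 14.5 N near the end of the wing, about 0.49 N m (tight is given as about 0.5).
- **Last checks:** The last wrist picture puts the cam at 2.73 rad and the housing straight to about 0.01 rad. The arm was clear with almost no force on it. The spare and the bin look unmoved; the jar was out of that view, but the arm never went near it.
- **Not certain:**
  - The hook force was not measured directly. From the torque and the angle past the pads I put it at roughly 25 to 35 N, against the 15 to 55 N allowed.
  - An 11 N stop at 2.51 rad was not repeated at 2.57 rad, so single readings scatter by 1 to 2 N. Readings taken after each stop fade, as the task said they would.

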